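# Latch a two-part casting mould shut

## Task

Clamp the two-part casting mould shut with its draw latch: take the wire loop by its yellow ball knob, set its bar down behind the two hooks of the keeper and draw it in by hand under their lips until it catches and the moving half just begins to follow, then push the red lever over past its toggle point until it lies fully home and holds the moving half drawn in. While you hold the loop do not jam it or haul it hard against the keeper (stay under 18 N), do not slam or force the lever against its rubber rest, and leave the jar, the cup and the roller where they stand.

Things in the scene. Friction and masses are not known exactly. Their poses are not given: they have to be found in the camera images.
- mould: Two-part plaster casting mould on a plywood board, fixed. Tops 62 mm above the table, 110 mm wide, latch on top. Origin on the table below the lever pivot; x points from lever to keeper (within 0.5 rad of world x), z up, y along the latch's hinges. Board x -91 to 124, y +-75 mm; fixed half x -75 to 20; moving half x 31 to 112 (seam open 11 mm).
- pivot (a point): Axis of the lever, on the fixed half, 78 mm above the table (16 mm above the mould's top), mid-width; axes as the mould. The loop's hinge is on the lever, 14 mm from here, parallel to it, so loop and lever move in the mould's x-z plane only and the lever swings along when the loop is moved
- lever (a joint): Angle of the red lever (rad): 0 upright, negative leaning to the keeper (to -0.6), 1.57 level, away from the keeper, about 1.69 home on its rubber rest. Stays where left. With the loop hooked the spring pull starts at 0.15 to 0.7, peaks near 0.9 (0.1 to 0.4 N m, 2 to 8 N at 50 mm), ends at the toggle point near 1.53; from about 1.6 it snaps home by itself; short of it, it springs back
- handle_tip (a point): End of the lever, 72 mm from the pivot; its z axis points along the lever, away from the pivot. The red grip covers 22 to 72 mm from the pivot, is 26 mm wide (y) and 7 mm thick, centred on the lever line
- loop (a joint): Angle of the wire loop on the lever (rad). The loop's upward slope from hinge to bar is lever + loop (0 = level). Light friction: it stays where it is left
- loop_bar (a point): Middle of the loop's crossbar, a 5 mm steel rod along y between two 4 mm side wires 36 mm apart; 62 mm from the loop's hinge. Axes: x from hinge to bar, z towards the knob
- loop_knob (a point): Centre of the yellow ball knob on the loop, 28 mm from the bar (above it when the loop is level) on a 6 mm stem: an 18 mm ball, to be pinched across the mould's y. Pinched firmly, the loop tends to turn with the fingers rather than pivot between them, so lean the hand with the loop's slope. Hooked, the loop slopes 0.25 rad down to the bar. Axes as loop_bar
- half (a joint): How far the moving half, with the keeper, is drawn towards the fixed half (m): 0 seam open 11 mm. Sprung open by about 6.5 N per mm (3 N to start); the locked latch holds it drawn in by 0.0025 to 0.0095, depending on where the keeper sits
- handle: The red lever as a solid, origin at the pivot
- bail: The wire loop with its bar and yellow knob as a solid, origin at its hinge on the lever
- moving_half: Moving half with the steel keeper. Keeper, from its seat S: two hooks 6 to 14 mm to either side of the middle (the knob's stem passes between); posts 2.5 mm behind (-x); rounded lips over S to 1 mm past it (+x), 4 to 8 mm high; floor 3 mm below; back stop 9 to 12 mm past, 3.5 mm high. The bar drops between lips and back stop, 5 mm past S, 8 mm wide opening, then slides back under the lips
- jar: Amber jar with white cap, 44 mm diameter, 60 mm high, standing beside the mould; origin at its underside. Bystander
- cup: Open blue cup, 66 mm rim diameter, 75 mm high, standing beside the mould; origin at its underside. Bystander
- roller: White clay roller 150 mm long, 22 mm diameter, lying beside the mould on small end feet; origin at its underside. Bystander
- stop_pad: Black rubber rest under the lever's home position, 12 x 24 mm, 5 mm high, on the fixed half's top, 55 mm behind (-x of) the pivot. Origin as the mould's
- keeper_nominal (a point): Nominal place of the bar's middle when hooked, on the moving half; axes as the mould; 55 mm ahead of the pivot, 75 mm above the table while the seam is open. The keeper is screwed on through slotted holes and really sits up to 3.5 mm to either side of this along x (not reported, look or feel for it); its own seat S is shifted by that much, and does not shift in use

How it is judged (in metres and radians):
On the way, in this order (a step that is already met when the one before it is completed fails the run):
1. the loop has caught: held by the fingers, its bar, low under the lips, pulls on the keeper with over 3 N and draws the moving half by over 0.2 mm, the lever between 0 and 1.4 rad (contact force between bail and moving_half above 3 N and z of loop_bar in the frame of keeper_nominal below 0.0035 m and value of joint half above 0.0002 m and value of joint lever between 0 and 1.4 rad and contact force between the fingers and bail above 1 N), for 0.1 s.
2. the lever is past its toggle point and home, holding the moving half drawn in through the loop (value of joint lever above 1.62 rad and value of joint half above 0.002 m and contact force between bail and moving_half above 10 N), for 0.2 s.
At the end, for the whole second after the job is handed in: The lever rests home past its toggle point (joint above 1.62 rad), the loop's bar is under the keeper's lips and pulls on it with more than 10 N, the moving half is held drawn in by more than 2 mm, the lever is at rest, and jar, cup and roller are within 20 mm of where they started (all of step 2 and z of loop_bar in the frame of keeper_nominal below 0.0035 m and velocity of joint lever below 0.05 rad/s and distance of each of jar, cup, roller from where it was at the start of the episode below 0.02 m); the robot touches nothing.
It fails at once if the lever is slammed or forced: more than 30 N between the lever and its rubber rest (contact force between handle and stop_pad above 30 N).
It fails at once if the loop is jammed or hauled: more than 18 N between loop and keeper while the fingers are on the loop (contact force between bail and moving_half above 18 N and contact force between the fingers and bail above 1 N).
It fails at once if a bystander is pushed away or knocked over (moved over 20 mm) (distance of any of jar, cup, roller from where it was at the start of the episode above 0.02 m).
It also fails if it takes over 72 s, if anything falls off the work surface, if the arm or the gripper's body presses on something with over 40 N, if the wrist force passes 120 N, or if a joint passes its speed limit or range.

## Robot

A 6-joint arm with a two-finger parallel gripper is mounted at the origin on the work surface. World frame = base frame: x ahead of the robot, y to its left, z up, the work surface at z = 0. Lengths are in mm, angles in rad, forces in N, time in s.
With the tool pointing down it reaches from about 400 to 925 mm from the base axis. Payload 12.5 kg.
Tool frame: the origin (TCP) lies on the front face of the gripper's body, between the roots of the fingers; the fingertips stand 78 mm ahead of it and the grasp point (between the pads) lies 59 mm ahead of it (env.nose_length is the distance from the TCP to the fingertips, in mm); z points along the fingers, y is the line along which they close (so a half turn about z gives the same grasp; the last joint's range is limited). The gripper opens to 95 mm and grips with 3 to 60 N. Pads are 20 mm wide; open, the fingers measure 119 mm over their backs; the gripper's body (75 mm by 180 mm) begins 59 mm behind the grasp point.
Start: joints at [-1.225, 0.491, 1.559, -0, 1.092, -0.106], TCP at [272.888, -562.29, 292.261] pointing down, gripper open.
Joint ranges: [-3.1, 3.1], [-0.84, 2.19], [0.05, 2.79], [-1.13, 4.28], [0.06, 2.93], [-2.69, 2.69]. Speed limits (rad/s): [2.22, 2.22, 2.79, 3.14, 3.14, 3.14].

## Interface

Orientations are given as [roll, pitch, yaw] about the fixed x, y, z axes, in that order (R = Rz(yaw) Ry(pitch) Rx(roll)).
In Python, from cell import env gives the robot as it stands.
- The arm moves only by the tool jog_arm, never from a script. Its argument "motion" is a list of rows, each a list of 7 numbers: the turn, a rotation vector about the tool's x, y, z in degrees, then the shift along the tool's x, y, z in mm, then the finger opening in mm, from 0 to 95.1. In form: [[wx, wy, wz, x, y, z, hand], ...]. A call has 1 to 10 rows; each row shifts and turns the commanded pose from where the row before left it, along the tool's axes as they then stand; what a row does not reach is not made up. A row lasts 1/8 s, in which the tool goes at most 62.5 mm and 10.7 degrees, less where a joint would pass 70% of its speed; a pose out of reach is approached as far as the arm can. A call is refused whole if a number of a shift passes 62.5 or a number of a turn 10.7, either way. A call with a gripper value outside its range is refused whole. The fingers move at their own pace and stop on an object; the grip force is fixed at half the most. Time passes only in rows, so rows that do not move let the fingers close. It gives the time, the measured TCP pose, the force, the opening and the grip force at its end, in the units of the state.
- env.state(): the state, without advancing time (a new reading comes with each control period).
- env.read_camera(name): name is "scene" or "top"; returns a dict with "color" (400x640x3 uint8, red, green, blue), "z_map" (400x640 float32, mm along the optical axis (not along the pixel's ray), 0 where there is no reading), "camera_matrix" (3x3 intrinsics, pixels), "k1" (the pictures are not rectified: a ray, as slopes to the right and down, at radius r is drawn at 1 + k1 r^2 times it, then the intrinsics apply), "world_to_cam" (4x4, takes a point from world to camera coordinates). Camera axes: x right, y up, looking along -z (the intrinsics and any distortion apply to the point x, -y, -z); pixel columns grow to the right and rows downward; lengths in mm; the calibration is good to about 2 mm. A picture is of the moment at which its call begins.
- env.job_done(): hands the job in; it is judged then, once.
Trained networks look in the newest picture that a camera, given by its name, has taken for a name from the list of things; names that differ only in an ending like _2 or _b are one class to them, and where a whole thing is asked for, a point or a joint stands for the part that bears it (a point fixed in the world has none). Each returns a list of dicts, best first, with "score" (0 to 1); they miss things now and then, are a little off and sometimes report something else, mostly with a low value. They report only what shows in the picture. A call takes as long as a camera call.
- env.recognise(camera, thing): "location" ([column, row] in pixels, amid what is visible of it).
The state is a dict: "t": time; "joints": joint angles; "qvel": joint speeds; "tau": joint torques, N m; "eef_pos": TCP position; "tcp_rot": TCP orientation; "ft_force": force on the tool from outside, world axes, zero at the start; "moment": the same for the moment, N m; "opening": opening from 0.0 (shut) to 1.0 (fully open); "grip_force": force on a finger pad.
Only numpy, scipy, OpenCV 4.12 (cv2) and the standard library are available. Lean on these libraries where they do the work, as an engineer would, in place of code of your own. Each camera call takes 0.05 s, during which the arm holds its last target. There are 200 camera calls.

## Working session

There is one attempt and no reset: what is moved stays moved. The work goes in short steps, Python scripts to look and compute and a tool call to move; the robot and the scene stay as the last step left them, time stands still between calls to the robot, and variables do not carry over. Pictures are saved under pics/ and viewed, at most 10 in all, crops included, and the job is handed in when it is done.

Besides the shell and the picture viewer there is one more tool, called after "Emit:" by a JSON object that holds its "name" and its "arguments". jog_arm: Moves the arm, as the interface text tells. Its arguments: {"type":"object","properties":{"motion":{"type":"array"}},"required":["motion"]}

```bash
mkdir -p pics; ls; cat > h.py <<'E'
import numpy as np, cv2
from cell import env
def unproj(c,px,z=None,zw=None):
    K=np.array(c["camera_matrix"]);k1=c["k1"];T=np.linalg.inv(np.array(c["world_to_cam"]))
    d=np.array([(px[0]-K[0,2])/K[0,0],(px[1]-K[1,2])/K[1,1]]);u=d.copy()
    for _ in range(20):u=d/(1+k1*(u@u))
    ray=np.array([u[0],-u[1],-1.]);o=T[:3,3];r=T[:3,:3]@ray
    if zw is not None: s=(zw-o[2])/r[2]
    else:
        s=z if z is not None else c["z_map"][int(round(px[1])),int(round(px[0]))]
    return o+s*r
def proj(c,p):
    K=np.array(c["camera_matrix"]);q=np.array(c["world_to_cam"])@np.append(p,1)
    u=np.array([q[0],-q[1]])/-q[2];u=u*(1+c["k1"]*(u@u))
    return np.array([K[0,0]*u[0]+K[0,2],K[1,1]*u[1]+K[1,2]])
def save(c,f,box=None,s=1):
    im=c["color"][:,:,::-1]
    if box: im=im[box[1]:box[3],box[0]:box[2]]
    cv2.imwrite("pics/"+f,cv2.resize(im,None,fx=s,fy=s,interpolation=cv2.INTER_CUBIC))
E
cat > a.py <<'E'
from h import *
np.set_printoptions(precision=1,suppress=True)
out=[]
for n in("scene","top"):
    c=env.read_camera(n);out.append(c["color"][:,:,::-1])
    T=np.linalg.inv(np.array(c["world_to_cam"]));print(n,T[:3,3],-T[:3,2],np.array(c["camera_matrix"])[0,0],c["k1"])
    for t in("mould","pivot","handle_tip","loop_bar","loop_knob","moving_half","stop_pad","keeper_nominal","handle","jar","cup","roller"):
        for r in env.recognise(n,t)[:1]:
            print(n,t,round(r["score"],2),np.array(r["location"]),unproj(c,r["location"]))
    cv2.imwrite(f"pics/{n}0.png",c["color"][:,:,::-1])
print(env.state())
E
python3 a.py
```

```text
pics
scene [1077.8 -443.5  602.7] [-0.6  0.6 -0.6] 402.05713458056726 0.0007276117954890486
scene mould 0.9 [270.1 272.3] [647.9 -90.9  61.1]
scene pivot 0.69 [272.1 271.7] [650.  -87.7  61.7]
scene handle_tip 0.79 [269.7 234.7] [595.6 -42.4  94. ]
scene loop_bar 0.81 [281.8 237.5] [654.6 -63.6 133.1]
scene loop_knob 0.82 [281.6 237.7] [654.4 -64.  132.8]
scene moving_half 0.83 [284. 279.] [678.8 -84.4  60.1]
scene stop_pad 0.41 [280.4 241.8] [650.3 -63.6 120.5]
scene keeper_nominal 0.95 [283.2 281.4] [681.  -88.6  58.6]
scene handle 0.77 [266.2 231.1] [593.9 -49.3 106.2]
scene jar 0.9 [331.6 242.4] [666.3  66.3  48.1]
scene cup 0.25 [270.5 237.6] [594.  -39.6  84. ]
scene roller 0.81 [370.6 238. ] [701.3 162.1  22.2]
top [431.7  51.9 958.2] [ 0.2  0.  -1. ] 396.17632867186506 -0.053652943960919984
top mould 0.95 [373.5 191.6] [587.3 -43.8  87. ]
top pivot 0.28 [377.8 186.2] [587.6 -46.2 148.5]
top handle_tip 0.53 [380.6 181.2] [619.5 -65.7  44.5]
top loop_bar 0.6 [382.8 163.1] [639.5 -59.5 137.7]
top loop_knob 0.6 [381.5 164.1] [638.6 -57.3 132.7]
top moving_half 0.8 [379.8 164.6] [652.7 -61.5  71.8]
top keeper_nominal 0.89 [380.1 164.2] [652.8 -61.8  75.2]
top handle 0.8 [377.1 183.7] [592.4 -44.6 150.8]
top jar 0.7 [317.4 168.5] [647.7  82.   60.2]
top cup 0.73 [435.7 200.3] [ 579.5 -202.8    4.3]
top roller 0.71 [282.  161.8] [674.4 169.6  22.8]
{'t': 1.3, 'joints': array([-1.2,  0.5,  1.6, -0. ,  1.1, -0.1]), 'qvel': array([ 0., -0.,  0., -0., -0.,  0.]), 'tau': array([ -0. , -61.2, -25.8,   0.1,   0. ,   0. ]), 'eef_pos': array([ 272.9, -562.3,  292.3]), 'tcp_rot': array([3.1, 0. , 0.5]), 'ft_force': array([-0.8,  0.3,  0.6]), 'moment': array([-0., -0.,  0.]), 'grip_force': 0.0, 'opening': 1.00112654080731}
```

```bash
python3 - <<'E'
import cv2,numpy as np
a=cv2.imread("pics/scene0.png")[190:330,190:400];b=cv2.imread("pics/top0.png")[120:250,280:480]
a=cv2.resize(a,(780,520),interpolation=cv2.INTER_CUBIC);b=cv2.resize(b,(800,520),interpolation=cv2.INTER_CUBIC)
cv2.imwrite("pics/s1.png",a);cv2.imwrite("pics/t1.png",b)
E
```

```text
(no output)
```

View pics/s1.png

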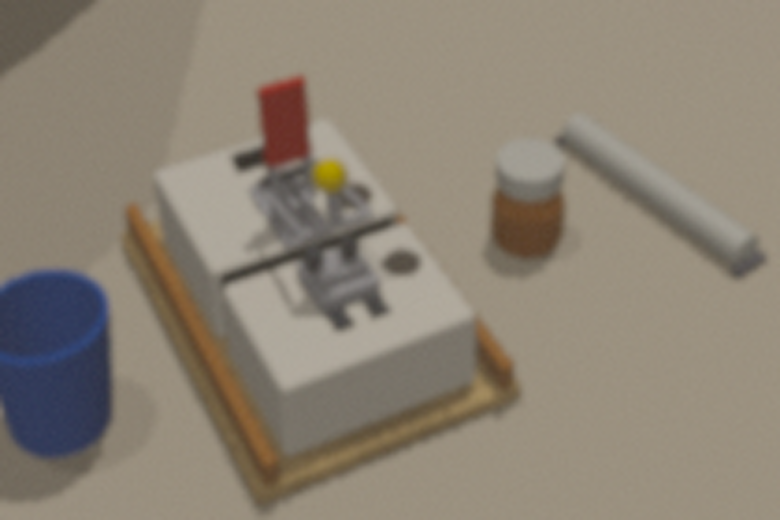

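View pics/t1.png

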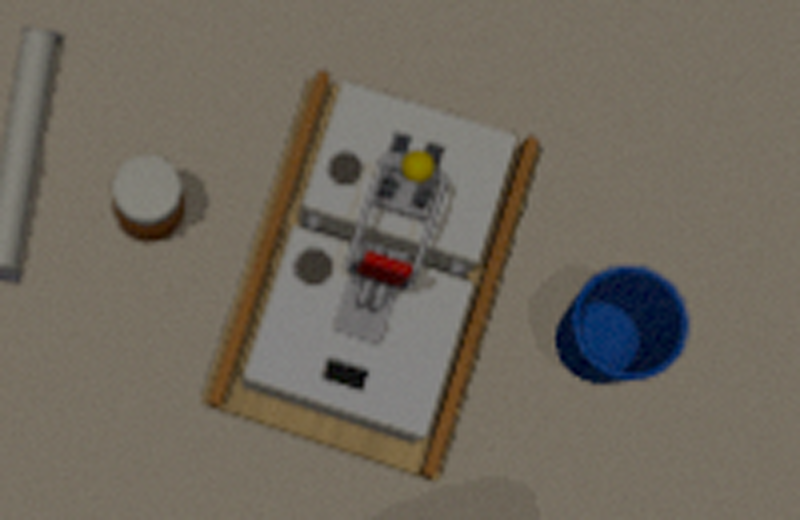

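```bash
cat > b.py <<'E'
from h import *
from scipy.optimize import least_squares
np.set_printoptions(precision=2,suppress=True)
C={n:env.read_camera(n) for n in("scene","top")}
def cloud(c):
    v,u=np.mgrid[0:400,0:640];K=np.array(c["camera_matrix"])
    d=np.stack([(u-K[0,2])/K[0,0],(v-K[1,2])/K[1,1]],-1);w=d.copy()
    for _ in range(10):w=d/(1+c["k1"]*(w**2).sum(-1,keepdims=True))
    z=c["z_map"];P=np.stack([w[...,0]*z,-w[...,1]*z,-z],-1)
    T=np.linalg.inv(np.array(c["world_to_cam"]));return P@T[:3,:3].T+T[:3,3]
pix={}
for n,c in C.items():
    P=cloud(c);im=c["color"].astype(int)
    m=(abs(P[...,2]-62)<6)&(c["z_map"]>0)&(abs(P[...,0]-610)<160)&(abs(P[...,1]+60)<120)&(im.min(-1)>70)
    m=cv2.morphologyEx(m.astype(np.uint8),cv2.MORPH_OPEN,np.ones((3,3)))
    k,l,s,_=cv2.connectedComponentsWithStats(cv2.morphologyEx(m,cv2.MORPH_CLOSE,np.ones((9,9))))
    i=1+s[1:,4].argmax();q=P[(l==i)&(m>0)]
    r=cv2.minAreaRect(q[:,:2].astype(np.float32));print(n,"z",np.median(q[:,2]),r)
    print(cv2.boxPoints(r))
    R,G,B=im[...,0],im[...,1],im[...,2]
    y=(R>110)&(G>90)&(B<70)&(abs(P[...,0]-640)<60)&(abs(P[...,1]+60)<60);w=np.argwhere(y);pix[n]=w.mean(0)[::-1];print("yellow",len(w),pix[n],np.median(P[y],0))
    rd=(R>90)&(G<70)&(B<70)&(abs(P[...,0]-600)<80)&(abs(P[...,1]+60)<80);w=np.argwhere(rd);print("red",len(w),w.mean(0)[::-1],np.median(P[rd],0), "zmax",np.percentile(P[rd],[2,98],axis=0))
f=lambda p:np.concatenate([proj(C[n],p)-pix[n] for n in C])
s=least_squares(f,[640,-60,130.]);print("knob",s.x,s.fun)
E
python3 b.py
```

```text
scene z 61.223580024352486 ((612.3375244140625, -52.05296325683594), (109.95030212402344, 188.049072265625), 71.1120376586914)
[[ 505.58  -73.63]
 [ 683.5  -134.51]
 [ 719.1   -30.48]
 [ 541.17   30.4 ]]
yellow 105 [263.54 259.14] [643.85 -72.03  91.56]
red 220 [265.97 222.61] [593.44 -47.78 126.91] zmax [[587.96 -57.91 103.31]
 [598.31 -37.57 147.92]]
top z 61.784377480496346 ((611.7293701171875, -50.99376678466797), (109.75212097167969, 186.89187622070312), 70.9645767211914)
[[ 505.5   -72.39]
 [ 682.17 -133.35]
 [ 717.96  -29.6 ]
 [ 541.29   31.36]]
yellow 38 [381.45 163.58] [644.17 -61.99 137.71]
red 206 [381.94 185.67] [604.53 -94.31  29.91] zmax [[ 527.87 -138.41   26.85]
 [ 674.02   19.66  150.75]]
knob [639.32 -79.45  83.24] [ 7.43 -0.78  7.12  5.49]
```

```bash
cat >> h.py <<'E'
from scipy.optimize import least_squares
O=np.array([594.5,-45.5,0]);YAW=-.331
M=np.array([[np.cos(YAW),-np.sin(YAW),0],[np.sin(YAW),np.cos(YAW),0],[0,0,1]])
def tom(p):return M.T@(np.asarray(p)-O)
def tow(p):return M@np.asarray(p)+O
def blob(c,lo,near,R=25):
    h=cv2.cvtColor(c["color"],cv2.COLOR_RGB2HSV).astype(int)
    m=((h[...,0]>=lo[0])&(h[...,0]<=lo[1])&(h[...,1]>150)&(h[...,2]>80))
    k,l,s,cc=cv2.connectedComponentsWithStats(m.astype(np.uint8))
    return [(tuple(np.round(cc[i],2)),int(s[i,4]),tuple(s[i,:4])) for i in range(1,k) if s[i,4]>5 and np.hypot(*(cc[i]-near))<R]
def tri(C,pix,g):
    s=least_squares(lambda p:np.concatenate([proj(C[n],p)-pix[n] for n in pix]),g);return s.x,s.fun
E
python3 - <<'E'
from h import *
np.set_printoptions(precision=1,suppress=True)
C={n:env.read_camera(n) for n in("scene","top")};pix={}
for n,near in(("scene",(279,237)),("top",(385,162))):
    b=blob(C[n],(22,34),near,12);print(n,b);pix[n]=np.array(max(b,key=lambda t:t[1])[0])
    r=[x for x in (blob(C[n],(0,8),proj(C[n],tow([0,0,130])),15)+blob(C[n],(172,180),proj(C[n],tow([0,0,130])),15))];print("red",r)
k,f=tri(C,pix,[640,-60,130.]);print(k,f,tom(k))
for n in C:
  for t in (-.2,0,.2): 
    print(n,t,[proj(C[n],tow([-np.sin(t)*d,0,78+np.cos(t)*d])) for d in (22,47,72)])
# model: knob from lever th, slope s
g=tom(k)
def kn(v):
    th,sl=v  # hinge 14 along lever? 
    return 0
E
```

```text
scene [((np.float64(278.14), np.float64(236.8)), 44, (np.int32(275), np.int32(233), np.int32(7), np.int32(8)))]
red [((np.float64(266.02), np.float64(221.89)), 184, (np.int32(261), np.int32(212), np.int32(11), np.int32(21)))]
top [((np.float64(384.09), np.float64(161.0)), 46, (np.int32(381), np.int32(158), np.int32(8), np.int32(7)))]
red [((np.float64(376.65), np.float64(185.61)), 31, (np.int32(371), np.int32(183), np.int32(12), np.int32(6)))]
[645.7 -63.9 130. ] [ 0.2 -0.   0.2  0.2] [ 54.4  -0.8 130. ]
scene -0.2 [array([268.9, 234.2]), array([269.3, 225.8]), array([269.6, 216.9])]
scene 0 [array([268. , 232.8]), array([267.3, 222.7]), array([266.6, 212.3])]
scene 0.2 [array([267.2, 231.8]), array([265.5, 220.5]), array([263.8, 209.1])]
top -0.2 [array([375.4, 185.5]), array([377.4, 181.1]), array([379.4, 176.5])]
top 0 [array([374.8, 187.3]), array([376.1, 185.1]), array([377.4, 182.8])]
top 0.2 [array([374.2, 189.2]), array([374.7, 189.3]), array([375.3, 189.4])]
```

```bash
cat >> h.py <<'E'
from scipy.spatial.transform import Rotation as Ro
from scipy.linalg import logm,expm
R0=M@np.diag([1.,-1,-1])   # tool x = mould x, pointing down
def tool(knob,s):  # knob in mould coords, hand lean s -> TCP world, R
    R=R0@Ro.from_euler('y',s).as_matrix();return tow(knob)-59*R[:,2],R
def cur():
    st=env.state();return np.array(st["eef_pos"]),Ro.from_euler('xyz',st["tcp_rot"]).as_matrix(),st
def rows(p,R,n,p0=None,Rc=None):
    a,B,st=cur()
    if p0 is not None:a,B=p0,Rc
    T0=np.eye(4);T0[:3,:3]=B;T0[:3,3]=a;T1=np.eye(4);T1[:3,:3]=R;T1[:3,3]=p
    L=np.real(logm(np.linalg.inv(T0)@T1))/n;w=np.degrees([L[2,1],L[0,2],L[1,0]])
    return np.round(np.r_[w,expm(L)[:3,3]],2)
def where():
    p,R,st=cur();k=tom(p+59*R[:,2]);e=R0.T@R
    return "knobpt(mould)",np.round(k,2),"lean",round(float(np.arctan2(e[0,2],e[2,2])),3),"rotvec err",np.round(Ro.from_matrix(e).as_rotvec(),3),"F",np.round(M.T@np.array(st["ft_force"]),2),"grip",round(float(st["grip_force"]),2),"op",round(float(st["opening"])*95.1,1),"t",st["t"]
E
python3 - <<'E'
from h import *
np.set_printoptions(suppress=True)
print(cur()[0],env.state()["tcp_rot"])
p,R=tool([54.4,-.8,220],.18);print(p);print(rows(p,R,12).tolist())
E
```

```text
[ 272.87849237 -562.30604265  292.28107008] [3.14145081 0.00002105 0.45175669]
[635.6976826  -60.50319597 278.04677787]
[-0.34, 0.81, 3.73, 34.73, -39.85, 3.59]
```

Emit:
{"name": "jog_arm", "arguments": {"motion": [[-0.34, 0.81, 3.73, 34.73, -39.85, 3.59, 95], [-0.34, 0.81, 3.73, 34.73, -39.85, 3.59, 95], [-0.34, 0.81, 3.73, 34.73, -39.85, 3.59, 95], [-0.34, 0.81, 3.73, 34.73, -39.85, 3.59, 95], [-0.34, 0.81, 3.73, 34.73, -39.85, 3.59, 95], [-0.34, 0.81, 3.73, 34.73, -39.85, 3.59, 95], [-0.34, 0.81, 3.73, 34.73, -39.85, 3.59, 95], [-0.34, 0.81, 3.73, 34.73, -39.85, 3.59, 70], [-0.34, 0.81, 3.73, 34.73, -39.85, 3.59, 60], [-0.34, 0.81, 3.73, 34.73, -39.85, 3.59, 60]]}}

```text
t: 2.75
eef_pos: [550.6, -120.5, 274.8]
tcp_rot: [3.131, -0.151, -0.202]
ft_force: [1.0, -1.1, -0.3]
opening: 0.741
grip_force: 0.0
```

Emit:
{"name": "jog_arm", "arguments": {"motion": [[-0.34, 0.81, 3.73, 34.73, -39.85, 3.59, 60], [-0.34, 0.81, 3.73, 34.73, -39.85, 3.59, 60], [0, 0, 0, 0, 0, 0, 60], [0, 0, 0, 0, 0, 0, 60]]}}

```text
t: 3.25
eef_pos: [635.4, -60.6, 277.3]
tcp_rot: [3.14, -0.178, -0.331]
ft_force: [-1.0, -0.3, 0.1]
opening: 0.628
grip_force: 0.0
```

```bash
python3 - <<'E'
from h import *
print(where());p,R=tool([54.4,-.8,130],.18);print(rows(p,R,4).tolist())
E
```

```text
('knobpt(mould)', array([ 54.02,  -1.07, 219.24]), 'lean', 0.178, 'rotvec err', array([-0.001,  0.178, -0.   ]), 'F', array([-0.81, -0.64,  0.07]), 'grip', 0.0, 'op', 59.7, 't', 3.25)
[0.02, 0.02, 0.01, -3.9, -0.07, 21.97]
```

Emit:
{"name": "jog_arm", "arguments": {"motion": [[0, 0, 0, -3.9, 0, 22, 60], [0, 0, 0, -3.9, 0, 22, 50], [0, 0, 0, -3.9, 0, 22, 40], [0, 0, 0, -3.9, 0, 22, 40], [0, 0, 0, 0, 0, 0, 30], [0, 0, 0, 0, 0, 0, 30]]}}

```text
t: 4.0
eef_pos: [636.1, -61.4, 189.3]
tcp_rot: [3.141, -0.18, -0.332]
ft_force: [0.6, 0.2, 0.1]
opening: 0.322
grip_force: 0.0
```

```bash
python3 - <<'E'
from h import *
print(where())
c=env.read_camera("scene");save(c,"s2.png",(230,170,350,310),5)
c=env.read_camera("top");cv2.imwrite("pics/t2.png",cv2.resize(c["color"][120:210,330:440,::-1],None,fx=6,fy=6))
a=cv2.imread("pics/s2.png")[:600];b=cv2.imread("pics/t2.png");b=cv2.resize(b,None,fx=.55,fy=.55);a=cv2.resize(a,None,fx=.72,fy=.72)
o=np.zeros((max(a.shape[0],b.shape[0]),a.shape[1]+b.shape[1],3),np.uint8);o[:a.shape[0],:a.shape[1]]=a;o[:b.shape[0],a.shape[1]:]=b
cv2.imwrite("pics/c2.png",o);print(o.shape)
E
```

```text
('knobpt(mould)', array([ 55.07,  -1.63, 131.3 ]), 'lean', 0.18, 'rotvec err', array([-0.001,  0.18 ,  0.001]), 'F', array([0.53, 0.42, 0.08]), 'grip', 0.0, 'op', 30.6, 't', 4.0)
(432, 795, 3)
```

View pics/c2.png

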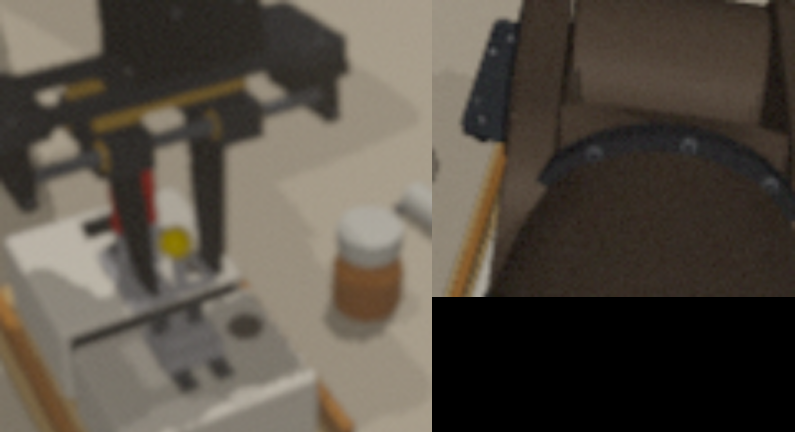

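Emit:
{"name": "jog_arm", "arguments": {"motion": [[0, 0, 0, 0, -0.8, 0, 24], [0, 0, 0, 0, 0, 0, 20], [0, 0, 0, 0, 0, 0, 17], [0, 0, 0, 0, 0, 0, 17], [0, 0, 0, 0, 0, 0, 17], [0, 0, 0, 0, 0, 0, 17]]}}

```text
t: 4.85
eef_pos: [636.4, -60.3, 188.3]
tcp_rot: [3.14, -0.18, -0.331]
ft_force: [-0.4, -4.9, 0.8]
opening: 0.182
grip_force: 8.3
```

```bash
python3 - <<'E'
from h import *
print(where())
E
```

```text
('knobpt(mould)', array([ 55.01,  -0.42, 130.29]), 'lean', 0.18, 'rotvec err', array([-0.001,  0.18 ,  0.001]), 'F', array([ 1.18, -4.76,  0.82]), 'grip', 8.33, 'op', 17.3, 't', 4.85)
```

```bash
cat >> h.py <<'E'
def fk(th,s):
    h=np.array([-14*np.sin(th),78+14*np.cos(th)]);b=h+62*np.array([np.cos(s),np.sin(s)])
    return b,b+28*np.array([-np.sin(s),np.cos(s)])
def ikb(b,g=(-.1,-.1)):
    r=least_squares(lambda v:fk(*v)[0]-b,g);return r.x,r.cost
def ikk(k,g=(0,.15)):
    r=least_squares(lambda v:fk(*v)[1]-k,g);return r.x,r.cost
E
python3 - <<'E'
from h import *
for k in([55,130.3],[54.4,130],[57,130],[54,128]):
    print(k,ikk(k),fk(*ikk(k)[0])[0])
for b in([62,92],[60,90],[60,86],[60,82],[60,78],[60,75],[64,75],[57,75],[55,75],[54,75]):
    v,c=ikb(b);print(b,np.round(v,3),round(c,4),fk(*v)[1].round(2))
E
```

```text
[55, 130.3] (array([0.08504859, 0.17470729]), np.float64(4.291403324402304e-28)) [ 59.86695705 102.72623114]
[54.4, 130] (array([0.13873877, 0.17086676]), np.float64(0.0)) [ 59.16102333 102.40774281]
[57, 130] (array([-0.04152518,  0.16869471]), np.float64(7.477040754205867e-23)) [ 61.7010805  102.39746674]
[54, 128] (array([0.24911791, 0.14094756]), np.float64(6.60053447416312e-21)) [ 57.93347748 100.27766686]
[62, 92] [ 0. -0.] 0.0 [ 62. 120.]
[60, 90] [ 0.141 -0.03 ] 0.0 [ 60.84 117.99]
[60, 86] [ 0.123 -0.095] 0.0 [ 62.66 113.87]
[60, 82] [ 0.086 -0.161] 0.0 [ 64.49 109.64]
[60, 78] [ 0.029 -0.228] 0.0 [ 66.32 105.28]
[60, 75] [-0.027 -0.278] 0.0 [ 67.68 101.93]
[64, 75] [-0.304 -0.267] 0.0 [ 71.39 102.01]
[57, 75] [ 0.194 -0.273] 0.0 [ 64.56 101.96]
[55, 75] [ 0.355 -0.263] 0.0 [ 62.28 102.04]
[54, 75] [ 0.442 -0.255] 0.0 [ 61.07 102.09]
```

```bash
cat >> h.py <<'E'
Y=-.9
def wps(bars,ns,start=None):
    a,B=(None,None) if start is None else tool([*start[0],],start[1])
    if a is None:a,B,_=cur()
    for b,n in zip(bars,ns):
        v,_=ikb(b);k=fk(*v)[1];p,R=tool([k[0],Y,k[1]],v[1])
        print(b,"th,s",v.round(3),n,"x",rows(p,R,n,a,B).tolist());a,B=p,R
E
python3 - <<'E'
from h import *
wps([[60,95],[60,88]],[5,5])
E
```

```text
[60, 95] th,s [0.138 0.051] 5 x [0.02, -1.48, -0.01, 2.05, 0.11, 1.57]
[60, 88] th,s [ 0.135 -0.063] 5 x [0.0, -1.3, -0.0, 1.96, -0.0, 1.42]
```

Emit:
{"name": "jog_arm", "arguments": {"motion": [[0, -1.48, 0, 2.05, 0.1, 1.57, 14], [0, -1.48, 0, 2.05, 0.1, 1.57, 14], [0, -1.48, 0, 2.05, 0.1, 1.57, 14], [0, -1.48, 0, 2.05, 0.1, 1.57, 14], [0, -1.48, 0, 2.05, 0.1, 1.57, 14], [0, 0, 0, 0, 0, 0, 14], [0, 0, 0, 0, 0, 0, 14]]}}

```text
t: 5.72
eef_pos: [646.7, -64.1, 181.7]
tcp_rot: [3.14, -0.05, -0.331]
ft_force: [2.1, -4.0, 1.8]
opening: 0.169
grip_force: 30.0
```

```bash
python3 - <<'E'
from h import *
print(where());wps([[60,95],[60,88]],[1,5])
E
```

```text
('knobpt(mould)', array([ 58.35,  -0.67, 122.78]), 'lean', 0.05, 'rotvec err', array([-0.001,  0.05 ,  0.001]), 'F', array([ 3.24, -3.11,  1.82]), 'grip', 30.0, 'op', 16.0, 't', 5.725)
[60, 95] th,s [0.138 0.051] 1 x [0.06, 0.03, -0.03, 0.21, 0.29, -0.18]
[60, 88] th,s [ 0.135 -0.063] 5 x [0.0, -1.3, -0.0, 1.96, -0.0, 1.42]
```

Emit:
{"name": "jog_arm", "arguments": {"motion": [[0, -1.3, 0, 2.0, 0.3, 1.4, 14], [0, -1.3, 0, 2.0, 0.3, 1.4, 14], [0, -1.3, 0, 2.0, 0, 1.4, 14], [0, -1.3, 0, 2.0, 0, 1.4, 14], [0, -1.3, 0, 2.0, 0, 1.4, 14], [0, 0, 0, 0, 0, 0, 14], [0, 0, 0, 0, 0, 0, 14]]}}

```text
t: 6.6
eef_pos: [655.8, -67.8, 174.6]
tcp_rot: [3.141, 0.064, -0.332]
ft_force: [0.6, 2.6, -0.8]
opening: 0.172
grip_force: 30.0
```

```bash
python3 - <<'E'
from h import *
print(where());wps([[60,88],[60,86],[60,84],[60,82],[60,80],[60,78],[60,75]],[1,2,2,2,2,2,3])
c=env.read_camera("scene");save(c,"s3.png",(240,200,340,300),6)
E
```

```text
('knobpt(mould)', array([ 61.47,  -1.23, 115.72]), 'lean', -0.064, 'rotvec err', array([-0.001, -0.064,  0.001]), 'F', array([-0.27,  2.7 , -0.76]), 'grip', 30.0, 'op', 16.3, 't', 6.6)
[60, 88] th,s [ 0.135 -0.063] 1 x [0.06, 0.08, -0.04, 0.18, -0.27, -0.25]
[60, 86] th,s [ 0.123 -0.095] 2 x [-0.0, -0.94, 0.0, 1.49, -0.0, 1.01]
[60, 84] th,s [ 0.107 -0.128] 2 x [-0.0, -0.94, -0.0, 1.53, 0.0, 1.01]
[60, 82] th,s [ 0.086 -0.161] 2 x [-0.0, -0.95, 0.0, 1.57, -0.0, 1.0]
[60, 80] th,s [ 0.059 -0.194] 2 x [0.0, -0.95, 0.0, 1.61, -0.0, 1.0]
[60, 78] th,s [ 0.029 -0.228] 2 x [-0.0, -0.95, -0.0, 1.65, 0.0, 0.99]
[60, 75] th,s [-0.027 -0.278] 3 x [0.0, -0.95, -0.0, 1.69, -0.0, 0.98]
```

View pics/s3.png

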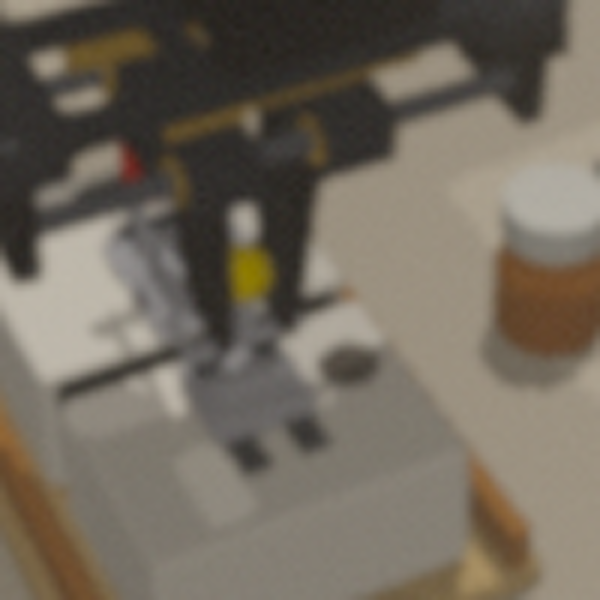

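Emit:
{"name": "jog_arm", "arguments": {"motion": [[0, -0.94, 0, 1.5, -0.2, 0.9, 14], [0, -0.94, 0, 1.5, 0, 1.0, 14], [0, -0.94, 0, 1.5, 0, 1.0, 14], [0, -0.94, 0, 1.5, 0, 1.0, 14], [0, 0, 0, 0, 0, 0, 14], [0, 0, 0, 0, 0, 0, 14]]}}

```text
t: 7.4
eef_pos: [661.5, -69.7, 170.4]
tcp_rot: [3.14, 0.128, -0.332]
ft_force: [-0.4, 0.6, -1.2]
opening: 0.169
grip_force: 30.0
```

```bash
python3 - <<'E'
from h import *
print(where());wps([[60,84]],[1])
E
```

```text
('knobpt(mould)', array([ 63.67,  -1.19, 111.91]), 'lean', -0.128, 'rotvec err', array([-0.001, -0.128,  0.001]), 'F', array([-0.56,  0.48, -1.22]), 'grip', 30.0, 'op', 16.1, 't', 7.4)
[60, 84] th,s [ 0.107 -0.128] 1 x [0.06, 0.02, -0.04, -0.1, -0.23, 0.15]
```

Emit:
{"name": "jog_arm", "arguments": {"motion": [[0, -0.95, 0, 1.5, 0, 1.1, 14], [0, -0.95, 0, 1.57, 0, 1.0, 14], [0, 0, 0, 0, 0, 0, 14]]}}

```text
t: 7.78
eef_pos: [664.3, -70.7, 167.8]
tcp_rot: [3.141, 0.162, -0.332]
ft_force: [0.2, 0.6, -1.8]
opening: 0.17
grip_force: 30.0
```

Emit:
{"name": "jog_arm", "arguments": {"motion": [[0, -0.95, 0, 1.6, 0, 1.0, 14], [0, 0, 0, 0, 0, 0, 14]]}}

```text
t: 8.02
eef_pos: [665.5, -71.1, 166.5]
tcp_rot: [3.14, 0.179, -0.332]
ft_force: [1.2, 0.9, -0.4]
opening: 0.172
grip_force: 30.0
```

```bash
python3 - <<'E'
from h import *
print(where());wps([[60,81]],[1])
E
```

```text
('knobpt(mould)', array([ 65.  ,  -1.18, 108.48]), 'lean', -0.179, 'rotvec err', array([-0.001, -0.179,  0.001]), 'F', array([ 0.86,  1.26, -0.44]), 'grip', 30.0, 'op', 16.3, 't', 8.025)
[60, 81] th,s [ 0.073 -0.178] 1 x [0.05, 0.06, -0.05, -0.13, -0.23, -0.07]
```

No contact yet; continue down in small steps.

Emit:
{"name": "jog_arm", "arguments": {"motion": [[0, -0.95, 0, 1.6, 0, 1.0, 14], [0, 0, 0, 0, 0, 0, 14]]}}

```text
t: 8.28
eef_pos: [666.8, -71.5, 165.2]
tcp_rot: [3.14, 0.196, -0.332]
ft_force: [1.4, 0.8, 0.1]
opening: 0.174
grip_force: 30.0
```

Emit:
{"name": "jog_arm", "arguments": {"motion": [[0, -0.95, 0, 1.6, 0, 1.0, 14], [0, 0, 0, 0, 0, 0, 14]]}}

```text
t: 8.52
eef_pos: [668.0, -71.9, 163.9]
tcp_rot: [3.14, 0.213, -0.332]
ft_force: [0.1, 1.6, -0.2]
opening: 0.172
grip_force: 30.0
```

Emit:
{"name": "jog_arm", "arguments": {"motion": [[0, -0.95, 0, 1.65, 0, 1.0, 14], [0, 0, 0, 0, 0, 0, 14]]}}

```text
t: 8.78
eef_pos: [669.3, -72.4, 162.5]
tcp_rot: [3.14, 0.229, -0.332]
ft_force: [0.2, 1.5, -0.8]
opening: 0.169
grip_force: 30.0
```

```bash
python3 - <<'E'
from h import *
print(where());wps([[60,78],[60,77],[60,76],[60,75]],[1]*4)
E
```

```text
('knobpt(mould)', array([ 66.11,  -1.17, 105.08]), 'lean', -0.229, 'rotvec err', array([-0.001, -0.229,  0.001]), 'F', array([-0.29,  1.49, -0.76]), 'grip', 30.0, 'op', 16.0, 't', 8.775)
[60, 78] th,s [ 0.029 -0.228] 1 x [0.05, 0.09, -0.05, 0.07, -0.22, -0.24]
[60, 77] th,s [ 0.011 -0.244] 1 x [-0.0, -0.96, 0.0, 1.68, -0.0, 0.99]
[60, 76] th,s [-0.007 -0.261] 1 x [-0.0, -0.95, -0.0, 1.69, -0.0, 0.98]
[60, 75] th,s [-0.027 -0.278] 1 x [0.0, -0.95, 0.0, 1.71, 0.0, 0.98]
```

Emit:
{"name": "jog_arm", "arguments": {"motion": [[0, -0.95, 0, 1.65, 0, 0.9, 14], [0, 0, 0, 0, 0, 0, 14]]}}

```text
t: 9.02
eef_pos: [670.6, -72.8, 161.3]
tcp_rot: [3.14, 0.246, -0.332]
ft_force: [-0.2, 0.9, -1.3]
opening: 0.169
grip_force: 30.0
```

Emit:
{"name": "jog_arm", "arguments": {"motion": [[0, -0.95, 0, 1.69, 0, 0.95, 14], [0, 0, 0, 0, 0, 0, 14]]}}

```text
t: 9.28
eef_pos: [671.9, -73.3, 159.9]
tcp_rot: [3.14, 0.262, -0.332]
ft_force: [-1.1, 2.1, -1.1]
opening: 0.172
grip_force: 30.0
```

Emit:
{"name": "jog_arm", "arguments": {"motion": [[0, -0.7, 0, 1.2, 0, 0.7, 14], [0, 0, 0, 0, 0, 0, 14]]}}

```text
t: 9.52
eef_pos: [672.9, -73.6, 159.0]
tcp_rot: [3.14, 0.274, -0.332]
ft_force: [-1.5, 1.9, -0.1]
opening: 0.17
grip_force: 30.0
```

```bash
python3 - <<'E'
from h import *
print(where());wps([[60,75.5],[60,75],[59,75],[58,75],[57,75],[56,75],[55,75],[54,75],[53,75],[52,75]],[1]*10)
E
```

```text
('knobpt(mould)', array([ 67.26,  -1.19, 102.26]), 'lean', -0.274, 'rotvec err', array([-0.001, -0.274,  0.001]), 'F', array([-2.06,  1.35, -0.07]), 'grip', 30.0, 'op', 16.2, 't', 9.525)
[60, 75.5] th,s [-0.017 -0.269] 1 x [0.05, 0.29, -0.06, -0.18, -0.24, -0.28]
[60, 75] th,s [-0.027 -0.278] 1 x [0.0, -0.48, -0.0, 0.86, 0.0, 0.48]
[59, 75] th,s [ 0.045 -0.278] 1 x [-0.0, 0.01, -0.0, -0.97, 0.0, 0.27]
[58, 75] th,s [ 0.118 -0.276] 1 x [0.0, 0.08, 0.0, -1.08, -0.0, 0.27]
[57, 75] th,s [ 0.194 -0.273] 1 x [-0.0, 0.16, 0.0, -1.2, -0.0, 0.27]
[56, 75] th,s [ 0.273 -0.269] 1 x [-0.0, 0.24, -0.0, -1.33, -0.0, 0.27]
[55, 75] th,s [ 0.355 -0.263] 1 x [0.0, 0.34, 0.0, -1.48, 0.0, 0.27]
[54, 75] th,s [ 0.442 -0.255] 1 x [-0.0, 0.45, -0.0, -1.65, -0.0, 0.26]
[53, 75] th,s [ 0.536 -0.245] 1 x [0.0, 0.59, 0.0, -1.86, 0.0, 0.26]
[52, 75] th,s [ 0.638 -0.232] 1 x [-0.0, 0.75, -0.0, -2.12, -0.0, 0.25]
```

Emit:
{"name": "jog_arm", "arguments": {"motion": [[0, 0, 0, -0.9, -0.3, 0.3, 14], [0, 0.05, 0, -1.0, 0, 0.3, 14], [0, 0, 0, 0, 0, 0, 14]]}}

```text
t: 9.9
eef_pos: [671.5, -73.0, 159.6]
tcp_rot: [3.14, 0.271, -0.332]
ft_force: [3.7, -0.7, 1.1]
opening: 0.167
grip_force: 30.0
```

Emit:
{"name": "jog_arm", "arguments": {"motion": [[0, 0.15, 0, -1.2, 0, 0.27, 14], [0, 0, 0, 0, 0, 0, 14]]}}

```text
t: 10.15
eef_pos: [670.0, -72.4, 159.4]
tcp_rot: [3.14, 0.27, -0.332]
ft_force: [3.3, -1.2, -0.1]
opening: 0.173
grip_force: 30.0
```

```bash
python3 - <<'E'
from h import *
print(where());k=cur();x=where()[1];v=ikk([x[0],x[2]],(.1,-.2))[0];print(v,fk(*v)[0]);wps([[57,75]],[1])
E
```

```text
('knobpt(mould)', array([ 64.44,  -0.98, 102.55]), 'lean', -0.27, 'rotvec err', array([-0.001, -0.27 ,  0.001]), 'F', array([ 3.48, -0.1 , -0.09]), 'grip', 30.0, 'op', 16.4, 't', 10.15)
[ 0.19580865 -0.26450399] [57.11994491 75.52377582]
[57, 75] th,s [ 0.194 -0.273] 1 x [0.05, -0.21, -0.06, 0.49, -0.03, 0.54]
```

Emit:
{"name": "jog_arm", "arguments": {"motion": [[0, 0, 0, 0.15, 0, 0.55, 14], [0, 0, 0, 0, 0, 0, 14]]}}

```text
t: 10.4
eef_pos: [669.9, -72.3, 158.6]
tcp_rot: [3.14, 0.271, -0.332]
ft_force: [2.4, -1.3, 1.4]
opening: 0.172
grip_force: 30.0
```

Emit:
{"name": "jog_arm", "arguments": {"motion": [[0, 0.2, 0, -1.25, 0, 0.27, 14], [0, 0, 0, 0, 0, 0, 14]]}}

```text
t: 10.65
eef_pos: [668.8, -71.9, 158.8]
tcp_rot: [3.14, 0.266, -0.332]
ft_force: [3.9, -2.0, 0.7]
opening: 0.17
grip_force: 30.0
```

```bash
python3 - <<'E'
from h import *
print(where());x=where()[1];v=ikk([x[0],x[2]],(.1,-.2))[0];print(v,fk(*v)[0])
E
```

```text
('knobpt(mould)', array([ 63.34,  -0.92, 101.88]), 'lean', -0.266, 'rotvec err', array([-0.001, -0.266,  0.001]), 'F', array([ 4.36, -0.6 ,  0.71]), 'grip', 30.0, 'op', 16.2, 't', 10.65)
[ 0.28120034 -0.27027309] [55.86415046 74.8964555 ]
```

Emit:
{"name": "jog_arm", "arguments": {"motion": [[0, 0.15, 0, -0.7, 0, 0.1, 14], [0, 0, 0, 0, 0, 0, 14]]}}

```text
t: 10.9
eef_pos: [668.4, -71.8, 159.0]
tcp_rot: [3.14, 0.263, -0.332]
ft_force: [6.1, -3.6, 1.0]
opening: 0.17
grip_force: 30.0
```

Emit:
{"name": "jog_arm", "arguments": {"motion": [[0, 0.15, 0, -0.7, 0, 0.15, 14], [0, 0, 0, 0, 0, 0, 14]]}}

```text
t: 11.15
eef_pos: [667.9, -71.7, 159.0]
tcp_rot: [3.141, 0.259, -0.332]
ft_force: [6.5, -2.8, 0.0]
opening: 0.167
grip_force: 30.0
```

```bash
python3 - <<'E'
from h import *
print(where());x=where()[1];v=ikk([x[0],x[2]],(.1,-.2))[0];print(v,fk(*v)[0])
E
```

```text
('knobpt(mould)', array([ 62.81,  -0.92, 102.02]), 'lean', -0.259, 'rotvec err', array([-0.001, -0.259,  0.001]), 'F', array([ 7.05, -0.58,  0.04]), 'grip', 30.0, 'op', 15.9, 't', 11.15)
[ 0.31741572 -0.26596537] [55.45045724 75.00450203]
```

Emit:
{"name": "jog_arm", "arguments": {"motion": [[0, 0.1, 0, -0.7, 0, 0.15, 14], [0, 0, 0, 0, 0, 0, 14]]}}

```text
t: 11.4
eef_pos: [667.5, -71.5, 159.2]
tcp_rot: [3.141, 0.257, -0.332]
ft_force: [7.5, -3.9, -0.0]
opening: 0.172
grip_force: 30.0
```

Emit:
{"name": "jog_arm", "arguments": {"motion": [[0, 0.1, 0, -0.6, 0, 0.15, 14], [0, 0, 0, 0, 0, 0, 14]]}}

```text
t: 11.65
eef_pos: [667.1, -71.4, 159.3]
tcp_rot: [3.141, 0.254, -0.332]
ft_force: [8.7, -4.0, 0.3]
opening: 0.17
grip_force: 30.0
```

```bash
python3 - <<'E'
from h import *
print(where());x=where()[1];v=ikk([x[0],x[2]],(.1,-.2))[0];print(v,fk(*v)[0])
E
```

```text
('knobpt(mould)', array([ 62.18,  -0.92, 102.15]), 'lean', -0.254, 'rotvec err', array([-0.001, -0.254,  0.001]), 'F', array([ 9.54, -0.98,  0.28]), 'grip', 30.0, 'op', 16.2, 't', 11.65)
[ 0.36104677 -0.26100285] [54.95461224 75.09831296]
```

Emit:
{"name": "jog_arm", "arguments": {"motion": [[0, 0.1, 0, -0.6, 0, 0.15, 14], [0, 0, 0, 0, 0, 0, 14]]}}

```text
t: 11.9
eef_pos: [666.7, -71.3, 159.3]
tcp_rot: [3.141, 0.252, -0.332]
ft_force: [9.5, -3.5, -0.7]
opening: 0.171
grip_force: 30.0
```

Emit:
{"name": "jog_arm", "arguments": {"motion": [[0, 0.1, 0, -0.4, 0, 0.1, 14], [0, 0, 0, 0, 0, 0, 14], [0, 0, 0, 0, 0, 0, 14]]}}

```text
t: 12.28
eef_pos: [666.4, -71.2, 159.4]
tcp_rot: [3.141, 0.25, -0.332]
ft_force: [11.4, -4.9, -0.4]
opening: 0.17
grip_force: 30.0
```

```bash
python3 - <<'E'
from h import *
print(where());x=where()[1];v=ikk([x[0],x[2]],(.1,-.2))[0];print(v,fk(*v)[0])
c=env.read_camera("scene");save(c,"s4.png",(240,200,340,300),6)
E
```

```text
('knobpt(mould)', array([ 61.71,  -0.97, 102.21]), 'lean', -0.25, 'rotvec err', array([-0.001, -0.25 ,  0.001]), 'F', array([12.37, -0.96, -0.36]), 'grip', 30.0, 'op', 16.2, 't', 12.275)
[ 0.39420803 -0.257558  ] [54.57784392 75.13358315]
```

View pics/s4.png

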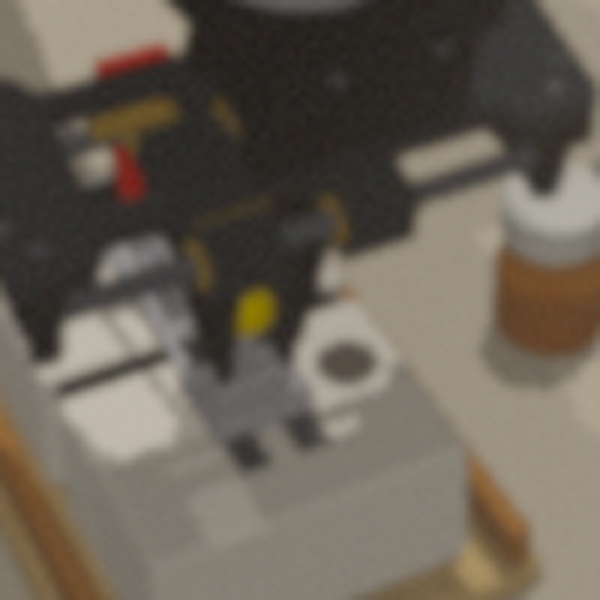

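Emit:
{"name": "jog_arm", "arguments": {"motion": [[0, 0, 0, 1.3, 0, -0.3, 14], [0, 0, 0, 0, 0, 0, 20], [0, 0, 0, 0, 0, 0, 30], [0, 0, 0, 0, 0, 0, 40], [0, 0, 0, 0, 0, 0, 40], [0, 0, 0, 0, 0, 0, 40]]}}

```text
t: 13.08
eef_pos: [666.4, -71.0, 158.9]
tcp_rot: [3.14, 0.255, -0.332]
ft_force: [0.2, -0.0, 0.8]
opening: 0.417
grip_force: 0.0
```

Emit:
{"name": "jog_arm", "arguments": {"motion": [[0, 0, 0, 0, 0, -10, 40], [0, 0, 0, 0, 0, -20, 40], [0, 0, 0, 0, 0, -30, 40], [0, 0, 0, 0, 0, -30, 40], [0, 0, 0, 0, 0, -20, 20], [0, 0, 0, 0, 0, 0, 0], [0, 0, 0, 0, 0, 0, 0]]}}

```text
t: 13.95
eef_pos: [692.3, -79.9, 264.7]
tcp_rot: [3.14, 0.256, -0.332]
ft_force: [-0.7, -0.1, -0.5]
opening: 0.165
grip_force: 0.0
```

```bash
python3 - <<'E'
from h import *
np.set_printoptions(precision=1,suppress=True)
print(where())
C={n:env.read_camera(n) for n in("scene","top")};pix={}
for n in C:
    b=blob(C[n],(22,34),proj(C[n],tow([61,0,103])),12);print(n,b)
    if b:pix[n]=np.array(max(b,key=lambda t:t[1])[0])
    print("red",blob(C[n],(0,8),proj(C[n],tow([-20,0,130])),25),[proj(C[n],tow([-np.sin(t)*50,0,78+np.cos(t)*50])) for t in (.2,.4,.6)])
if len(pix)==2:
    k,f=tri(C,pix,[650,-60,103.]);g=tom(k);print(g,f);v=ikk([g[0],g[2]],(.3,-.2))[0];print(v,fk(*v)[0])
save(C["scene"],"s5.png",(240,200,340,300),6)
E
```

```text
('knobpt(mould)', array([ 88.8,  -0.8, 207.6]), 'lean', -0.256, 'rotvec err', array([-0. , -0.3,  0. ]), 'F', array([-0.6, -0.3, -0.5]), 'grip', 0.0, 'op', 15.7, 't', 13.95)
scene [((np.float64(280.69), np.float64(251.39)), 51, (np.int32(277), np.int32(248), np.int32(8), np.int32(8)))]
red [((np.float64(264.06), np.float64(220.29)), 229, (np.int32(258), np.int32(209), np.int32(13), np.int32(23)))] [array([265.3, 219.2]), array([263.5, 217.8]), array([262. , 217.4])]
top []
red [] [array([374.8, 189.3]), array([373.3, 193.7]), array([371.8, 197.9])]
```

View pics/s5.png

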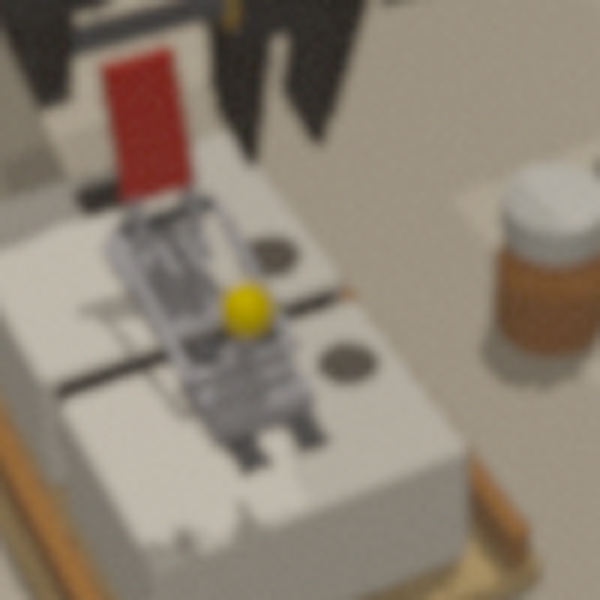

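```bash
cat >> h.py <<'E'
def nose(th,r=52,phi=None,gap=0):
    if phi is None:phi=min(.5,max(0,np.pi/2-th))
    mis=np.pi/2-th-phi;g=10*abs(np.sin(mis))+3.5+gap
    c=np.array([0,78])+r*np.array([-np.sin(th),np.cos(th)])+g*np.array([np.cos(th),np.sin(th)])
    a=np.array([-np.sin(phi),-np.cos(phi)]);k=c-19*a
    return tool([k[0],Y,k[1]],-phi)
def sweep(ths,ns,start=None):
    a,B,_=cur()
    if start is not None:a,B=nose(start)
    for t,n in zip(ths,ns):
        p,R=nose(t);print(t,n,"x",rows(p,R,n,a,B).tolist());a,B=p,R
E
python3 - <<'E'
from h import *
c=env.read_camera("scene");print(proj(c,tow([62.3,0,102])))
print(where());sweep([-.05,.3,.5,.7,.9,1.1,1.3,1.45,1.55,1.6],[6,4,4,4,4,4,4,4,3,2])
E
```

```text
[281.09837455 250.72542002]
('knobpt(mould)', array([ 88.77,  -0.79, 207.33]), 'lean', -0.256, 'rotvec err', array([-0.001, -0.256,  0.001]), 'F', array([-0.69, -0.05, -1.71]), 'grip', 0.0, 'op', 3.7, 't', 14.1)
-0.05 6 x [0.01, -2.33, -0.01, -4.12, 0.02, 13.43]
0.3 4 x [0.0, 0.0, 0.0, -4.66, 0.0, 2.13]
0.5 4 x [0.0, 0.0, 0.0, -2.23, 0.0, 2.04]
0.7 4 x [0.0, 0.0, 0.0, -1.73, 0.0, 2.53]
0.9 4 x [0.0, 0.0, 0.0, -1.12, 0.0, 2.88]
1.1 4 x [-0.0, 0.42, -0.0, -1.03, -0.0, 2.99]
1.3 4 x [-0.0, 2.86, -0.0, -4.01, 0.0, 2.7]
1.45 4 x [0.0, 2.15, 0.0, -3.02, -0.0, 2.01]
1.55 3 x [-0.0, 1.91, 0.0, -2.69, 0.0, 1.78]
1.6 2 x [-0.0, 0.6, -0.0, -0.88, -0.0, 1.16]
```

Emit:
{"name": "jog_arm", "arguments": {"motion": [[0, -2.33, 0, -4.12, 0, 13.43, 0], [0, -2.33, 0, -4.12, 0, 13.43, 0], [0, -2.33, 0, -4.12, 0, 13.43, 0], [0, -2.33, 0, -4.12, 0, 13.43, 0], [0, -2.33, 0, -4.12, 0, 13.43, 0], [0, -2.33, 0, -4.12, 0, 13.43, 0], [0, 0, 0, 0, 0, 0, 0], [0, 0, 0, 0, 0, 0, 0]]}}

```text
t: 15.1
eef_pos: [644.5, -63.5, 198.9]
tcp_rot: [3.14, 0.498, -0.332]
ft_force: [-1.0, 0.7, 1.0]
opening: 0.007
grip_force: 0.0
```

```bash
python3 - <<'E'
from h import *
print(where());sweep([-.05,.3],[1,4])
E
```

```text
('knobpt(mould)', array([ 24.99,  -0.76, 147.07]), 'lean', -0.498, 'rotvec err', array([-0.001, -0.498,  0.001]), 'F', array([-1.2 ,  0.33,  0.97]), 'grip', 0.0, 'op', 0.7, 't', 15.1)
-0.05 1 x [0.03, -0.14, -0.06, -0.03, 0.17, 1.34]
0.3 4 x [0.0, 0.0, 0.0, -4.66, 0.0, 2.13]
```

Emit:
{"name": "jog_arm", "arguments": {"motion": [[0, 0, 0, -4.66, 0, 2.8, 0], [0, 0, 0, -4.66, 0, 2.8, 0], [0, 0, 0, -4.66, 0, 2.13, 0], [0, 0, 0, -4.66, 0, 2.13, 0]]}}

```text
t: 15.6
eef_pos: [624.0, -56.4, 199.0]
tcp_rot: [3.14, 0.498, -0.332]
ft_force: [2.2, -0.8, -1.0]
opening: 0.005
grip_force: 1.2
```

Emit:
{"name": "jog_arm", "arguments": {"motion": [[0, 0, 0, -2.2, 0, 2.0, 0], [0, 0, 0, -2.2, 0, 2.0, 0], [0, 0, 0, -2.2, 0, 2.0, 0], [0, 0, 0, -2.2, 0, 2.0, 0]]}}

```text
t: 16.1
eef_pos: [613.5, -52.8, 195.9]
tcp_rot: [3.14, 0.498, -0.332]
ft_force: [4.6, -2.0, -0.2]
opening: 0.002
grip_force: 1.9
```

```bash
python3 - <<'E'
from h import *
print(where());sweep([.5,.7],[1,4])
C=env.read_camera("scene");b=blob(C,(22,34),proj(C,tow([61,0,103])),12);print(b)
print("red",blob(C,(0,8),proj(C,tow([-20,0,130])),25))
for t in(.3,.4,.5,.6):print(t,proj(C,tow([-np.sin(t)*72,0,78+np.cos(t)*72])))
E
```

```text
('knobpt(mould)', array([ -7.81,  -0.81, 144.07]), 'lean', -0.498, 'rotvec err', array([-0.001, -0.498,  0.001]), 'F', array([ 5.01, -0.37, -0.24]), 'grip', 1.94, 'op', 0.2, 't', 16.1)
0.5 1 x [0.03, -0.13, -0.07, -0.28, 0.12, -0.36]
0.7 4 x [0.0, 0.0, 0.0, -1.73, 0.0, 2.53]
[((np.float64(280.1), np.float64(250.62)), 48, (np.int32(277), np.int32(247), np.int32(7), np.int32(8)))]
red [((np.float64(258.0), np.float64(208.83)), 6, (np.int32(257), np.int32(208), np.int32(3), np.int32(3))), ((np.float64(262.52), np.float64(224.19)), 127, (np.int32(257), np.int32(215), np.int32(13), np.int32(17)))]
0.3 [262.47331704 207.94407695]
0.4 [261.23397366 207.19592803]
0.5 [260.08893065 206.80561245]
0.6 [259.04779886 206.76859911]
```

Emit:
{"name": "jog_arm", "arguments": {"motion": [[0, 0, 0, -1.7, 0, 2.5, 0], [0, 0, 0, -1.7, 0, 2.5, 0], [0, 0, 0, -1.7, 0, 2.5, 0], [0, 0, 0, -1.7, 0, 2.5, 0]]}}

```text
t: 16.65
eef_pos: [603.3, -49.3, 190.5]
tcp_rot: [3.14, 0.498, -0.332]
ft_force: [6.0, -1.2, 0.2]
opening: 0.009
grip_force: 2.3
```

Emit:
{"name": "jog_arm", "arguments": {"motion": [[0, 0, 0, -1.1, 0, 2.9, 0], [0, 0, 0, -1.1, 0, 2.9, 0], [0, 0, 0, -1.1, 0, 2.9, 0], [0, 0, 0, -1.1, 0, 2.9, 0]]}}

```text
t: 17.15
eef_pos: [594.5, -46.3, 182.6]
tcp_rot: [3.14, 0.497, -0.332]
ft_force: [6.2, -1.8, 0.9]
opening: 0.001
grip_force: 2.3
```

```bash
python3 - <<'E'
from h import *
print(where());sweep([.9,1.1,1.3],[1,4,4])
C=env.read_camera("scene");b=blob(C,(22,34),proj(C,tow([61,0,103])),12);print(b)
save(C,"s6.png",(230,190,330,290),6)
E
```

```text
('knobpt(mould)', array([-27.9 ,  -0.78, 130.72]), 'lean', -0.497, 'rotvec err', array([-0.001, -0.497,  0.001]), 'F', array([6.42, 0.32, 0.87]), 'grip', 2.34, 'op', 0.1, 't', 17.15)
0.9 1 x [0.03, -0.15, -0.06, -0.45, 0.15, -0.08]
1.1 4 x [-0.0, 0.42, -0.0, -1.03, -0.0, 2.99]
1.3 4 x [-0.0, 2.86, -0.0, -4.01, 0.0, 2.7]
[((np.float64(278.98), np.float64(248.45)), 51, (np.int32(275), np.int32(245), np.int32(8), np.int32(8)))]
```

View pics/s6.png

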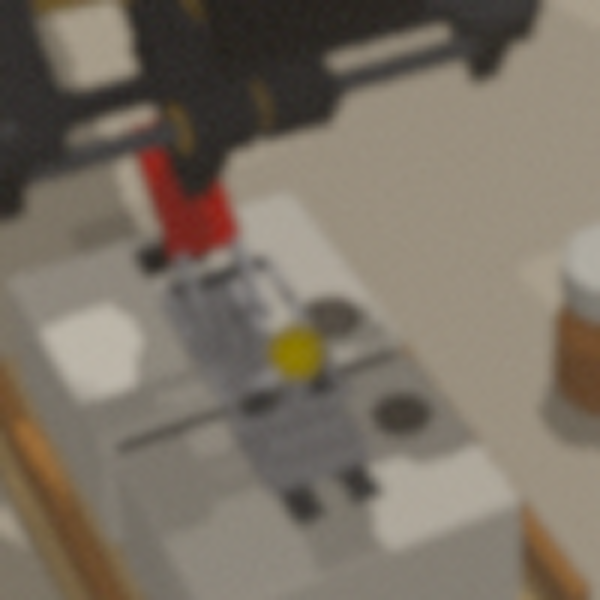

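Emit:
{"name": "jog_arm", "arguments": {"motion": [[0, 0.4, 0, -1.1, 0, 3.0, 0], [0, 0.4, 0, -1.1, 0, 3.0, 0], [0, 0.4, 0, -1.1, 0, 3.0, 0], [0, 0.4, 0, -1.1, 0, 3.0, 0]]}}

```text
t: 17.7
eef_pos: [585.2, -43.1, 173.9]
tcp_rot: [3.14, 0.47, -0.332]
ft_force: [5.8, -1.4, 2.2]
opening: 0.009
grip_force: 2.2
```

Emit:
{"name": "jog_arm", "arguments": {"motion": [[0, 2.86, 0, -4.0, 0, 2.7, 0], [0, 2.86, 0, -4.0, 0, 2.7, 0], [0, 2.86, 0, -4.0, 0, 2.7, 0], [0, 2.86, 0, -4.0, 0, 2.7, 0]]}}

```text
t: 18.2
eef_pos: [567.2, -36.9, 170.2]
tcp_rot: [3.141, 0.269, -0.332]
ft_force: [3.4, -1.0, 2.5]
opening: 0.005
grip_force: 1.6
```

```bash
python3 - <<'E'
from h import *
print(where());sweep([1.3,1.45,1.55,1.6],[1,6,6,4])
E
```

```text
('knobpt(mould)', array([-44.35,  -0.75, 113.29]), 'lean', -0.269, 'rotvec err', array([-0.001, -0.269,  0.001]), 'F', array([3.5 , 0.19, 2.54]), 'grip', 1.57, 'op', 0.4, 't', 18.2)
1.3 1 x [0.05, -0.1, -0.05, 0.28, 0.2, -0.36]
1.45 6 x [0.0, 1.43, 0.0, -2.02, -0.0, 1.33]
1.55 6 x [-0.0, 0.95, 0.0, -1.35, 0.0, 0.88]
1.6 4 x [-0.0, 0.3, -0.0, -0.44, -0.0, 0.58]
```

Emit:
{"name": "jog_arm", "arguments": {"motion": [[0, 1.43, 0, -2.0, 0, 1.3, 0], [0, 1.43, 0, -2.0, 0, 1.3, 0], [0, 1.43, 0, -2.0, 0, 1.3, 0], [0, 1.43, 0, -2.0, 0, 1.3, 0], [0, 1.43, 0, -2.0, 0, 1.3, 0], [0, 1.43, 0, -2.0, 0, 1.3, 0]]}}

```text
t: 18.95
eef_pos: [554.6, -32.6, 164.8]
tcp_rot: [3.14, 0.12, -0.332]
ft_force: [-1.5, -1.2, 2.4]
opening: 0.004
grip_force: 1.0
```

Emit:
{"name": "jog_arm", "arguments": {"motion": [[0, 0.95, 0, -1.35, 0, 0.9, 0], [0, 0.95, 0, -1.35, 0, 0.9, 0], [0, 0.95, 0, -1.35, 0, 0.9, 0], [0, 0.95, 0, -1.35, 0, 0.9, 0], [0, 0.95, 0, -1.35, 0, 0.9, 0], [0, 0.95, 0, -1.35, 0, 0.9, 0]]}}

```text
t: 19.7
eef_pos: [546.8, -29.9, 160.2]
tcp_rot: [3.14, 0.02, -0.332]
ft_force: [-0.2, -1.4, -0.1]
opening: 0.006
grip_force: 0.3
```

```bash
python3 - <<'E'
from h import *
print(where());sweep([1.55,1.58,1.6,1.62,1.65],[1,1,1,1,1])
E
```

```text
('knobpt(mould)', array([-51.4 ,  -0.81, 101.16]), 'lean', -0.02, 'rotvec err', array([-0.001, -0.02 ,  0.001]), 'F', array([ 0.29, -1.35, -0.14]), 'grip', 0.33, 'op', 0.6, 't', 19.7)
1.55 1 x [0.06, -0.02, -0.04, -0.11, 0.16, -0.41]
1.58 1 x [-0.0, 1.19, -0.0, -1.71, -0.0, 1.49]
1.6 1 x [0.0, 0.0, 0.0, -0.06, 0.0, 0.84]
1.62 1 x [0.0, 0.0, 0.0, -0.04, 0.0, 0.84]
1.65 1 x [0.0, 0.0, 0.0, -0.04, -0.0, 1.27]
```

Emit:
{"name": "jog_arm", "arguments": {"motion": [[0, 0.6, 0, -0.8, 0, 0.6, 0], [0, 0.6, 0, -0.8, 0, 0.6, 0], [0, 0, 0, 0, 0, 0.4, 0], [0, 0, 0, 0, 0, 0, 0]]}}

```text
t: 20.2
eef_pos: [545.3, -29.4, 158.6]
tcp_rot: [3.141, 0.001, -0.332]
ft_force: [-0.6, 0.4, 0.4]
opening: -0.0
grip_force: 0.0
```

Emit:
{"name": "jog_arm", "arguments": {"motion": [[0, 0, 0, 0, 0, 0.4, 0], [0, 0, 0, 0, 0, 0.4, 0], [0, 0, 0, 0, 0, 0.4, 0], [0, 0, 0, 0, 0, 0, 0]]}}

```text
t: 20.7
eef_pos: [545.3, -29.4, 157.4]
tcp_rot: [3.141, 0.001, -0.332]
ft_force: [0.2, -0.2, -0.4]
opening: 0.004
grip_force: 0.0
```

```bash
python3 - <<'E'
from h import *
print(where());sweep([1.62],[1])
C=env.read_camera("scene");print(blob(C,(22,34),proj(C,tow([55,0,103])),12))
print([proj(C,tow([-np.sin(t)*d,0,78+np.cos(t)*d]))for t in(1.55,1.69) for d in (22,47,72)],blob(C,(0,8),proj(C,tow([-47,0,75])),25))
save(C,"s7.png",(210,190,310,290),6)
E
```

```text
('knobpt(mould)', array([-51.84,  -0.79,  98.39]), 'lean', -0.001, 'rotvec err', array([-0.001, -0.001,  0.001]), 'F', array([ 0.23, -0.15, -0.35]), 'grip', 0.0, 'op', 0.4, 't', 20.7)
1.62 1 x [0.06, 0.05, -0.04, -0.34, 0.17, -0.04]
[((np.float64(277.38), np.float64(245.43)), 56, (np.int32(274), np.int32(242), np.int32(8), np.int32(8)))]
[array([264.35734673, 235.01909048]), array([259.72966893, 228.07801316]), array([255.29431986, 221.42548099]), array([264.47253457, 236.22838141]), array([259.98876316, 230.62941587]), array([255.70909086, 225.28535884])] [((np.float64(258.25), np.float64(231.71)), 68, (np.int32(252), np.int32(227), np.int32(14), np.int32(9)))]
```

View pics/s7.png

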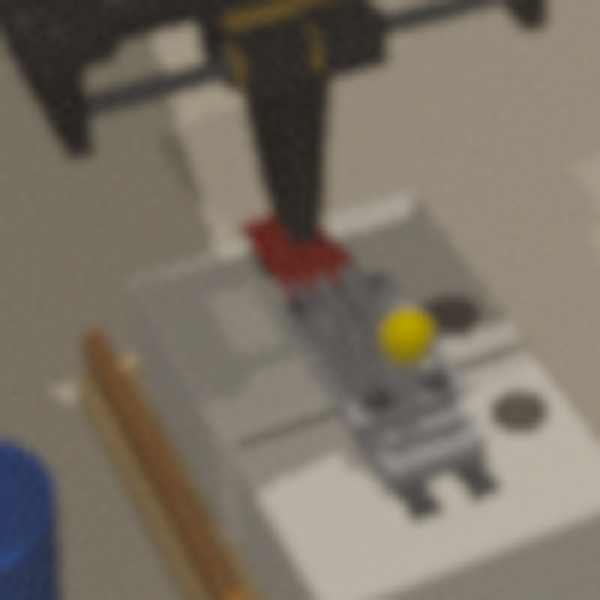

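Emit:
{"name": "jog_arm", "arguments": {"motion": [[0, 0, 0, 0, 0, -10, 0], [0, 0, 0, 0, 0, -30, 0], [0, 0, 0, 0, 0, -40, 0], [0, 0, 0, 0, 0, -40, 0], [0, 0, 0, 0, 0, 0, 0]]}}

```text
t: 21.38
eef_pos: [546.0, -29.3, 280.8]
tcp_rot: [3.141, -0.005, -0.332]
ft_force: [0.7, 0.2, -0.5]
opening: 0.004
grip_force: 0.0
```

```bash
python3 - <<'E'
from h import *
print(where())
C=env.read_camera("scene")
m=np.zeros((400,640),np.uint8)
b=blob(C,(0,8),proj(C,tow([-47,0,75])),25);print(b)
for t in(1.5,1.55,1.6,1.65,1.69):
    q=[];n=np.array([np.cos(t),np.sin(t)])*3.5
    for d in(22,72):
        for y in(-13,13):
            for sg in(1,-1):q.append(proj(C,tow([-np.sin(t)*d+sg*n[0],y-.8,78+np.cos(t)*d+sg*n[1]])))
    h=cv2.convexHull(np.array(q,np.float32));mm=cv2.moments(h);print(t,cv2.boundingRect(h),mm["m10"]/mm["m00"],mm["m01"]/mm["m00"],cv2.contourArea(h))
save(C,"s8.png",(230,190,330,290),6)
E
```

```text
('knobpt(mould)', array([-50.78,  -0.45, 221.84]), 'lean', 0.005, 'rotvec err', array([-0.   ,  0.005,  0.001]), 'F', array([ 0.63,  0.46, -0.51]), 'grip', 0.0, 'op', 0.4, 't', 21.375)
[((np.float64(258.35), np.float64(230.27)), 105, (np.int32(252), np.int32(225), np.int32(14), np.int32(11)))]
1.5 (248, 217, 22, 21) 259.4191646441021 227.54202587953492 253.09531556256115
1.55 (249, 218, 21, 21) 259.4803890631799 228.40012924095362 243.23393786500674
1.6 (249, 219, 22, 20) 259.5622476920026 229.28531153869451 232.9869870590046
1.65 (249, 221, 22, 19) 259.66445045069105 230.19549976615428 222.37696323962882
1.69 (249, 222, 22, 18) 259.760663725419 230.9402626056685 213.6416352825472
```

View pics/s8.png

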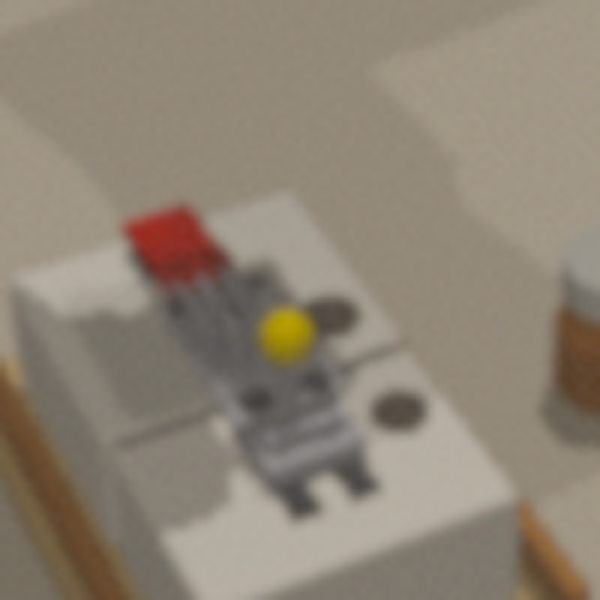

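```bash
python3 -c "
from h import *
print(env.job_done())"
```

```text
the job is handed in; nothing more can be done
None
```

The latch looks closed: in the last picture the lever lay flat on its rest, the loop was still hooked and the seam had visibly closed. I have handed the job in; no verdict came back. The hooking pull read 12 N at the wrist (limit 18 N), and the arm was clear of everything at about 21 s.

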